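# Read a lid spacer sleeve and slide it onto the trainer's bare post

## Task

The keyhole-surgery trainer is missing one of its four blue lid spacers: the loose one is leaning in the sloping rack. Stand it upright on the tag reader, centred between the two orange stops, and let go of it there so that it can be read; then take it again by its upper half from straight above and slide it over the bare steel post, keeping hold of it until it is all the way down on its black foot, before you let go. Do not drop it down the post, and leave the jar and the steel dish where they are.

Things in the scene. Friction and masses are not known exactly. Their poses are not given: they have to be found in the camera images.
- sleeve: the loose spacer: a plain blue plastic tube, 110 mm long, 36 mm outside and 24 mm inside diameter, about 90 g, both ends alike. Origin at the centre of one end face, z along its axis to the other end. At the start it lies in the rack, 40 degrees off vertical, origin end down.
- sleeve_mid (a point): the middle of the sleeve, on its axis, 55 mm from either end
- rack: sloping rack fixed to the table (grey base 110 x 80 mm): a steel V-trough, 50 mm wide, that holds the sleeve 40 degrees off vertical, top leaning to the rack's +x. Origin: centre of its underside, z up. The sleeve's lower end centre lies at (-35, 0, 30) mm in this frame; the trough cradles the underside of its lower 58 mm, the upper 52 mm stick out free.
- reader: tag reader fixed to the table: grey box 130 (x) x 100 (y) x 18 mm with a white plate on top, upper face 20 mm above the table, carrying two orange stops, 50 mm long in x, 8 mm high, that leave a 48 mm wide gap between y = -24 and +24 mm. Origin at the centre of its underside, z up.
- reader_mark (a point): centre of the printed circle on the reader's plate midway between the stops, on the plate's upper face (20 mm above the table); the sleeve is to stand here
- trainer: trainer base fixed to the table: black tray 240 (x) x 300 (y) mm, rim 18 mm high, with four corner posts at (+-92, +-122) mm on round black feet of 48 mm diameter; three posts already carry blue sleeves (tops 130 mm above the table), the one at (-92, +122) is bare. Origin at the centre of its underside, z up.
- post_seat (a point): the bare post's axis at the upper face of its black foot, 20 mm above the table, where the sleeve's lower end comes to rest. The post is 21 mm in diameter and 80 mm tall from here, its last 12 mm tapering to 12 mm
- post_tip (a point): centre of the bare steel post's top, 100 mm above the table
- jar: bystander: closed jar, 56 mm diameter, 75 mm high, origin at the centre of its underside
- dish: bystander: round steel dish, 90 mm diameter, 35 mm high, origin at the centre of its underside

How it is judged:
On the way, in this order (a step that is already met when the one before it is completed fails the run):
1. the sleeve stands upright and at rest on the reader's plate, centred between the stops, and has been let go (z of sleeve_mid in the frame of reader_mark between 0.052 and 0.058 m and horizontal distance between sleeve_mid and reader_mark below 0.01 m and angle between the z axis of sleeve and the z axis of trainer, either way round below 0.06 rad and contact force between the fingers and sleeve below 0.1 N and linear speed of sleeve below 0.02 m/s and angular speed of sleeve below 0.2 rad/s), for 0.2 s.
2. the sleeve, still held by its upper half with the gripper pointing straight down (within about 25 degrees), is round the bare post and down to within 6 mm of its foot (z of sleeve_mid in the frame of post_seat between 0.052 and 0.061 m and horizontal distance between sleeve_mid and post_seat below 0.004 m and angle between the z axis of sleeve and the z axis of trainer, either way round below 0.06 rad and contact force between the fingers and sleeve above 0.5 N and angle between the grasp point's own z axis and vertical above 2.7 rad and z of the grasp point in the frame of post_seat above 0.06 m), for 0.1 s.
At the end, for the whole second after the job is handed in: the sleeve is on the bare post, fully down (within 3 mm of its foot), upright (within 3.4 degrees), its axis within 3 mm of the post's, at rest and let go (z of sleeve_mid in the frame of post_seat between 0.052 and 0.058 m and horizontal distance between sleeve_mid and post_seat below 0.003 m and angle between the z axis of sleeve and the z axis of trainer, either way round below 0.06 rad and contact force between the fingers and sleeve below 0.1 N and linear speed of sleeve below 0.02 m/s and angular speed of sleeve below 0.2 rad/s); the robot touches nothing.
It fails at once if the jar is displaced by more than 25 mm (distance of jar from where it was at the start of the episode above 0.025 m).
It fails at once if the dish is displaced by more than 25 mm (distance of dish from where it was at the start of the episode above 0.025 m).
It also fails if it takes over 67 s, if anything falls off the work surface, if the arm or the gripper's body presses on something with over 40 N, if the wrist force passes 120 N, or if a joint passes its speed limit or range.

## Robot

A 6-joint arm with a two-finger parallel gripper is mounted at the origin on the work surface. World frame = base frame: x ahead of the robot, y to its left, z up, the work surface at z = 0. Lengths are in m, angles in rad, forces in N, time in s.
With the tool pointing down it reaches from about 0.4 to 0.925 m from the base axis. Payload 12.5 kg.
Tool frame: the origin (TCP) lies between the finger pads; the fingertips stand 17 mm ahead of it and the grasp point (between the pads) lies 2 mm behind it; z points along the fingers, y is the line along which they close (so a half turn about z gives the same grasp; the last joint's range is limited). The gripper opens to 95 mm and grips with 3 to 60 N. Pads are 20 mm wide; open, the fingers measure 119 mm over their backs; the gripper's body (75 mm by 180 mm) begins 59 mm behind the grasp point.
Start: joints at [-1.295, 0.491, 1.559, -0, 1.092, -0.106], TCP at [0.233, -0.58, 0.197] pointing down, gripper open.
Joint ranges: [-3.1, 3.1], [-0.84, 2.19], [0.05, 2.79], [-1.13, 4.28], [0.06, 2.93], [-2.69, 2.69]. Speed limits (rad/s): [2.22, 2.22, 2.79, 3.14, 3.14, 3.14].

## Interface

Orientations are given as a 3x3 rotation matrix whose columns are the frame's x, y, z axes.
In Python, from cell import r gives the robot as it stands.
- The arm moves only by the tool apply_moves, never from a script. Its argument "targets" is a list of rows, each a list of 7 numbers: the opening, from 0 (shut) to 1 (fully open), then the shift along the tool's x, y, z in mm, then the turn, a rotation vector about the tool's x, y, z in rad. In form: [[claw, dx, dy, dz, ax, ay, az], ...]. A call has 1 to 20 rows; each row is the pose to reach, as a shift and turn from the pose commanded when the call began, along the tool's axes at that moment; what a row does not reach only later rows make up. A row lasts 1/12 s, in which the tool goes at most 41.7 mm and 7.16 degrees, less where a joint would pass 70% of its speed; a pose out of reach is approached as far as the arm can. A call with a gripper value outside its range is refused whole. The fingers move at their own pace and stop on an object; "force" is the grip in N (left out, the last holds). Time passes only in rows, so rows that repeat a pose let the fingers close. It gives the time, the measured TCP pose, the force, the opening and the grip force at its end, in the units of the state.
- r.read_state(): the state, without advancing time (a new reading comes with each control period).
- r.snapshot(name): name is "scene" or "top" or "wrist"; returns the picture (420x560x3 uint8, red, green, blue); there is no depth.
- r.camera_params(name): a dict with "intrinsics" (3x3 intrinsics, pixels), "world_to_cam" (4x4, takes a point from world to camera coordinates). Camera axes: x right, y down, z forward; pixel columns grow to the right and rows downward; lengths in m; the calibration is good to about 2 mm. A picture is of the moment at which its call begins: read the wrist's pose just before it. camera_params takes no time and is no camera call; for the wrist camera it gives the pose at the moment of the call.
- r.close_job(): hands the job in; it is judged then, once.
Trained networks look in the newest picture that a camera, given by its name, has taken for a name from the list of things; names that differ only in an ending like _2 or _b are one class to them, and where a whole thing is asked for, a point or a joint stands for the part that bears it (a point fixed in the world has none). Each returns a list of dicts, best first, with "confidence" (0 to 1); they miss things now and then, are a little off and sometimes report something else, mostly with a low value. They report only what shows in the picture. A call takes as long as a camera call.
- r.regions_of(camera, name): "region" (420x560 bool, what is visible of it).
- r.place_of(camera, name): "point" ([x, y, z] in m, in world coordinates, good to about 4 mm: a listed point, or the origin of a listed thing).
The state is a dict: "t": time; "qpos": joint angles; "dq": joint speeds; "joint_torque": joint torques, N m; "position": TCP position; "eef_rot": TCP orientation; "wrist_force": force on the tool from outside, world axes, zero at the start; "moment": the same for the moment, N m; "grip_width": finger opening in m; "gripper_force": force on a finger pad.
Only numpy, scipy, OpenCV 4.12 (cv2) and the standard library are available. Lean on these libraries where they do the work, as an engineer would, in place of code of your own. Each camera call takes 0.05 s, during which the arm holds its last target. There are 200 camera calls.

## Working session

There is one attempt and no reset: what is moved stays moved. The work goes in short steps, Python scripts to look and compute and a tool call to move; the robot and the scene stay as the last step left them, time stands still between calls to the robot, and variables do not carry over. Pictures are saved under pics/ and viewed, at most 10 in all, crops included, and the job is handed in when it is done.

Besides the shell and the picture viewer there is one more tool, called after "Emit:" as a command line: name --pt "numbers of a row" for each row, then --argument value for the rest. apply_moves: Moves the arm, as the interface text tells. Its arguments: {"type":"object","properties":{"targets":{"type":"array","items":{"type":"array","items":{"type":"number"}}},"force":{"type":"number"}},"required":["targets"]}

```bash
mkdir -p pics; ls; python3 - <<'E'
from cell import r
import cv2, numpy as np
s=r.read_state(); print(s['t'],s['position'],s['eef_rot'],s['grip_width'])
for c in ['scene','top']:
    im=r.snapshot(c); cv2.imwrite(f'pics/{c}0.png',im[:,:,::-1])
    for n in ['sleeve','sleeve_mid','rack','reader','reader_mark','trainer','post_seat','post_tip','jar','dish']:
        print(c,n,[(np.round(d['point'],4).tolist(),round(d['confidence'],2)) for d in r.place_of(c,n)][:3])
    p=r.camera_params(c); print(p['intrinsics'].tolist(),np.round(p['world_to_cam'],3).tolist())
E
```

```text
pics
0.0 [ 0.23282203 -0.57972447  0.19604833] [[ 9.27988487e-01  3.72608742e-01 -3.04810250e-04]
 [ 3.72608846e-01 -9.27987846e-01  1.09792975e-03]
 [ 1.26238015e-04 -1.13244116e-03 -9.99999351e-01]] 0.09542598339062484
scene sleeve [([0.4153, 0.3119, 0.0306], 0.61)]
scene sleeve_mid [([0.4522, 0.3086, 0.0732], 0.54)]
scene rack [([0.4895, -0.338, 0.0177], 0.72), ([0.4518, 0.3087, -0.001], 0.59)]
scene reader []
scene reader_mark []
scene trainer [([0.5905, 0.0315, -0.0032], 0.62)]
scene post_seat [([0.484, 0.1415, 0.1001], 0.65)]
scene post_tip [([0.484, 0.1416, 0.1032], 0.85)]
scene jar [([0.6611, -0.3069, 0.0028], 0.74), ([0.6816, 0.318, -0.0009], 0.28)]
scene dish [([0.4904, -0.3365, -0.0013], 0.74)]
[[396.64787227476023, 0.0, 273.99930294035335], [0.0, 396.64787227476023, 208.7912053519518], [0.0, 0.0, 1.0]] [[0.495, 0.869, 0.014, -0.272], [0.706, -0.393, -0.59, -0.355], [-0.507, 0.302, -0.807, 1.405], [0.0, 0.0, 0.0, 1.0]]
top sleeve [([0.4181, 0.3174, 0.0271], 0.73)]
top sleeve_mid [([0.4518, 0.3072, 0.0721], 0.61)]
top rack []
top reader [([0.492, -0.3359, 0.0029], 0.57)]
top reader_mark [([0.4888, -0.3348, 0.0214], 0.93), ([0.4187, 0.3197, 0.0329], 0.42)]
top trainer [([0.5884, 0.0289, -0.0002], 0.75), ([0.6644, -0.3065, -0.0049], 0.46)]
top post_seat [([0.4841, 0.1378, 0.0189], 0.95)]
top post_tip [([0.4849, 0.1373, 0.1002], 0.6)]
top jar [([0.6631, -0.3065, -0.0051], 0.84)]
top dish [([0.6847, 0.3168, 0.0021], 0.76)]
[[546.8826099524218, 0.0, 277.9290114877354], [0.0, 546.8826099524218, 215.64770242502055], [0.0, 0.0, 1.0]] [[-0.013, -1.0, -0.012, 0.008], [-0.996, 0.014, -0.09, 0.564], [0.09, 0.011, -0.996, 1.259], [0.0, 0.0, 0.0, 1.0]]
```

View pics/top0.png

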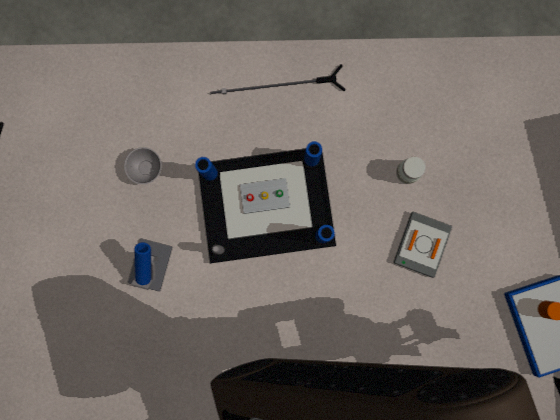

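View pics/scene0.png

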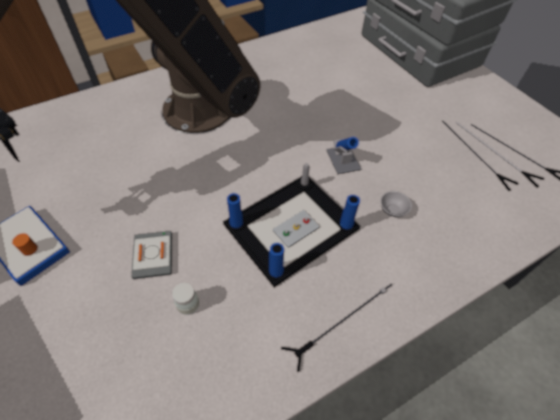

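The top view shows the loose sleeve in the rack (143,263), the bare post (218,249), the reader (424,243), the jar (411,170) and the dish (142,166), and this agrees with the networks. In the scene view the reader is at (152,252) and the post at (306,175). So the scene camera's "dish at 0.49,-0.34" is really the reader. Next I'll look from close by with the wrist camera, starting at the reader.

```bash
cat > h.py <<'E'
from cell import r
import numpy as np, cv2
from scipy.spatial.transform import Rotation as Ro
def down(yaw_deg, tilt_deg=0):
    """tool down, x axis at world yaw; tilt about tool y"""
    return (Ro.from_euler('z',yaw_deg,degrees=True)*Ro.from_euler('x',180,degrees=True)*Ro.from_euler('y',tilt_deg,degrees=True)).as_matrix()
def go(p,R,p0=None,R0=None):
    s=r.read_state(); p0=s['position'] if p0 is None else p0; R0=s['eef_rot'] if R0 is None else R0
    d=R0.T@(np.array(p)-p0)*1000; w=Ro.from_matrix(R0.T@R).as_rotvec()
    print('move',d.round(1).tolist(),w.round(4).tolist())
def proj(c,P,cp=None):
    cp=cp or r.camera_params(c); q=np.c_[np.atleast_2d(P),np.ones(len(np.atleast_2d(P)))]@cp['world_to_cam'].T
    u=q[:,:3]@cp['intrinsics'].T; return u[:,:2]/u[:,2:]
def look(names,pic=None):
    im=r.snapshot('wrist')
    if pic: cv2.imwrite(f'pics/{pic}.png',im[:,:,::-1])
    for n in names: print(n,[(np.round(d['point'],4).tolist(),round(d['confidence'],2)) for d in r.place_of('wrist',n)][:2])
E
python3 - <<'E'
from h import *
go([.47,-.33,.35],down(96))
E
```

```text
move [313.2, -143.6, -153.4] [0.0001, 0.0001, -1.2937]
```

Emit:
apply_moves --pt "1 0 0 -60 0 0 0" --pt "1 0 0 -100 0 0 0" --pt "1 313 -144 -153 0 0 -1.294" --pt "1 313 -144 -153 0 0 -1.294" --pt "1 313 -144 -153 0 0 -1.294" --pt "1 313 -144 -153 0 0 -1.294" --pt "1 313 -144 -153 0 0 -1.294" --pt "1 313 -144 -153 0 0 -1.294" --pt "1 313 -144 -153 0 0 -1.294" --pt "1 313 -144 -153 0 0 -1.294" --pt "1 313 -144 -153 0 0 -1.294" --pt "1 313 -144 -153 0 0 -1.294" --pt "1 313 -144 -153 0 0 -1.294" --pt "1 313 -144 -153 0 0 -1.294" --pt "1 313 -144 -153 0 0 -1.294" --pt "1 313 -144 -153 0 0 -1.294"

```text
t: 2.43
position: [0.4695, -0.3299, 0.3496]
eef_rot: [[-0.102, 0.995, -0.0], [0.995, 0.102, -0.0], [-0.0, -0.0, -1.0]]
wrist_force: [0.6, 0.4, 0.2]
grip_width: 0.0951
gripper_force: 0.0
```

```bash
python3 - <<'E'
from h import *
s=r.read_state(); print(s['t'],s['position'],s['eef_rot'][:,0],s['qpos'])
look(['reader_mark','reader'],'w1')
print(proj('wrist',[[.4895,-.3350,.02]]))
go([.48,.11,.35],down(135)); 
E
```

```text
2.4333 [ 0.46951875 -0.32993567  0.34959889] [-1.02449231e-01  9.94738234e-01 -2.65356512e-05] [-7.27607529e-01  3.00896497e-01  1.45415331e+00 -5.42974457e-05
  1.38655569e+00 -8.30226879e-01]
reader_mark [([0.4907, -0.3357, 0.0207], 0.59)]
reader [([0.4908, -0.3415, 0.0011], 0.86)]
[[288.73038754 176.39592397]]
move [436.6, 55.9, -0.4] [-0.0, 0.0, -0.6819]
```

View pics/w1.png

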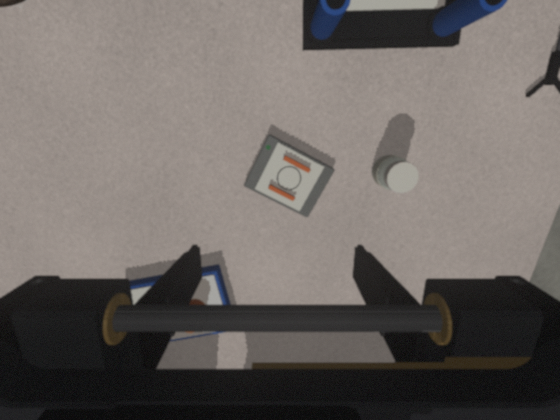

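The printed circle is at about (289,177). The point (0.4895, -0.335, 0.02) projects to (288.7,176.4), so the reader mark is confirmed. Next I'll look at the post, then the rack.

Emit:
apply_moves --pt "1 437 56 0 0 0 -0.682" --pt "1 437 56 0 0 0 -0.682" --pt "1 437 56 0 0 0 -0.682" --pt "1 437 56 0 0 0 -0.682" --pt "1 437 56 0 0 0 -0.682" --pt "1 437 56 0 0 0 -0.682" --pt "1 437 56 0 0 0 -0.682" --pt "1 437 56 0 0 0 -0.682" --pt "1 437 56 0 0 0 -0.682" --pt "1 437 56 0 0 0 -0.682" --pt "1 437 56 0 0 0 -0.682" --pt "1 437 56 0 0 0 -0.682" --pt "1 437 56 0 0 0 -0.682" --pt "1 437 56 0 0 0 -0.682" --pt "1 437 56 0 0 0 -0.682"

```text
t: 3.83
position: [0.4797, 0.1097, 0.3496]
eef_rot: [[-0.707, 0.707, 0.0], [0.707, 0.707, -0.0], [-0.0, -0.0, -1.0]]
wrist_force: [0.8, -0.1, -0.8]
grip_width: 0.0952
gripper_force: 0.0
```

```bash
python3 - <<'E'
from h import *
s=r.read_state(); print(s['t'],s['position'],s['eef_rot'][:,0],s['qpos'])
look(['post_seat','post_tip','sleeve','sleeve_mid','rack'],'w2')
print(proj('wrist',[[.4845,.138,.02],[.4845,.138,.1],[.418,.317,.03],[.486,.297,.114]]))
g=r.regions_of('wrist','sleeve'); print([(d['confidence'],d['region'].sum(),np.argwhere(d['region']).mean(0)) for d in g])
go([.50,.27,.35],down(164)); 
E
```

```text
3.8333 [0.47967407 0.1096987  0.34961485] [-7.07164963e-01  7.07048567e-01 -1.99637248e-04] [ 9.06603014e-02  1.66699518e-01  1.63466310e+00 -2.82304672e-04
  1.34024798e+00 -6.94755635e-01]
post_seat [([0.4816, 0.1367, 0.0195], 0.74)]
post_tip [([0.4835, 0.139, 0.0996], 0.96)]
sleeve [([0.4181, 0.3173, 0.0278], 0.64)]
sleeve_mid [([0.4562, 0.3083, 0.0716], 0.84)]
rack [([0.4505, 0.3087, -0.0015], 0.85)]
[[290.60188578 163.17586173]
 [292.98428104 170.5106666 ]
 [344.9661544   48.73752444]
 [381.67138374  87.14581653]]
[(0.64, np.int64(1990), array([ 67.03919598, 363.81859296])), (0.56, np.int64(20215), array([237.33499876, 291.08102894]))]
move [98.4, 127.4, -0.4] [-0.0, 0.0001, -0.5053]
```

View pics/w2.png

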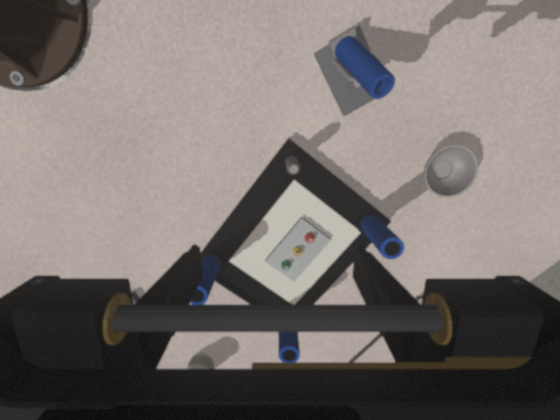

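The post tip is at about (293,169), against a predicted (293,170.5). The sleeve's upper rim is at about (383,84). I'll go over the rack for a second, closer view and fit the sleeve silhouette there.

Emit:
apply_moves --pt "1 98 127 0 0 0 -0.505" --pt "1 98 127 0 0 0 -0.505" --pt "1 98 127 0 0 0 -0.505" --pt "1 98 127 0 0 0 -0.505" --pt "1 98 127 0 0 0 -0.505" --pt "1 98 127 0 0 0 -0.505" --pt "1 98 127 0 0 0 -0.505" --pt "1 98 127 0 0 0 -0.505"

```text
t: 4.85
position: [0.4998, 0.2688, 0.3497]
eef_rot: [[-0.961, 0.277, 0.0], [0.277, 0.961, -0.0], [-0.0, -0.0, -1.0]]
wrist_force: [0.3, -0.2, 0.4]
grip_width: 0.0949
gripper_force: 0.0
```

```bash
cat > fit.py <<'E'
from h import *
from scipy.optimize import minimize
def reg(c,near):
    cp=r.camera_params(c); r.snapshot(c); g=r.regions_of(c,'sleeve'); uv=proj(c,[near],cp)[0]
    d=min(g,key=lambda d:np.linalg.norm(np.argwhere(d['region']).mean(0)[::-1]-uv))
    print(c,d['confidence'],int(d['region'].sum())); return cp,d['region']
def sil(cp,x):
    psi,t=x[3],x[4]; a=np.array([np.sin(t)*np.cos(psi),np.sin(t)*np.sin(psi),np.cos(t)])
    u=np.cross(a,[0,0,1.]); u/=np.linalg.norm(u); v=np.cross(a,u); th=np.linspace(0,2*np.pi,48)[:,None]
    ring=.018*(np.cos(th)*u+np.sin(th)*v); P=np.r_[x[:3]+ring,x[:3]+.11*a+ring]
    h=cv2.convexHull((proj(None,P,cp)*64).astype(np.float32)).astype(np.int32)   # 8x upsampled, 3 sub-bits
    m=np.zeros((420*4,560*4),np.uint8); cv2.fillPoly(m,[((h+32-8)*4/8).astype(np.int32)],255,cv2.LINE_AA,5+0)
    return cv2.resize(m,(560,420),interpolation=cv2.INTER_AREA)/255.
E
python3 - <<'E'
from fit import *
s=r.read_state(); print(s['t'],s['position'],s['eef_rot'][:,0])
look(['sleeve','sleeve_mid','rack'],'w3')
obs=[reg('wrist',[.452,.308,.07]),reg('top',[.452,.308,.07])]
def rows(x):
    psi,t=x[3],x[4]; return np.array([np.sin(t)*np.cos(psi),np.sin(t)*np.sin(psi),np.cos(t)])
# simple and robust: distances between hull outline and mask outline via masks
def cost(x,o=obs):
    e=0
    for cp,m in o:
        s_=sil(cp,x); e+=np.abs(s_-m).sum()/m.sum()
    return e+((x[4]-np.radians(40))/.05)**2*.02+((x[2]-.030)/.003)**2*.01
x0=np.array([.4175,.3165,.03,np.radians(-15),np.radians(40)])
print(cost(x0))
sim=np.vstack([x0]+[x0+np.eye(5)[i]*[.005,.005,.004,.08,.05][i] for i in range(5)])
q=minimize(cost,x0,method='Nelder-Mead',options=dict(initial_simplex=sim,maxiter=400)); x=q.x
print(q.fun,x[:3].round(4),np.degrees(x[3:]).round(1),'top',x[:3]+.11*rows(x))
for o in obs:
    q=minimize(cost,x,args=([o],),method='Nelder-Mead',options=dict(initial_simplex=sim,maxiter=300)); print(q.fun,q.x[:3].round(4),np.degrees(q.x[3:]).round(1))
np.save('x.npy',x)
E
```

```text
4.85 [0.49984377 0.26881175 0.349744  ] [-9.60749725e-01  2.77416521e-01 -1.97297550e-04]
sleeve [([0.4225, 0.3183, 0.0285], 0.74)]
sleeve_mid [([0.4533, 0.309, 0.0722], 0.83)]
rack [([0.4495, 0.3101, -0.0019], 0.59)]
wrist 0.64 1519
top 0.53 227
2.2730988544344832
2.227617206921181 [0.4819 0.3013 0.0301] [-96.2  39.3] top [0.47436056 0.23208576 0.11532482]
1.017187710416395 [0.8452 0.1632 0.0299] [-196.6   40.1]
1.1614025609247 [0.4547 0.3179 0.0298] [-90.   39.4]
```

View pics/w3.png

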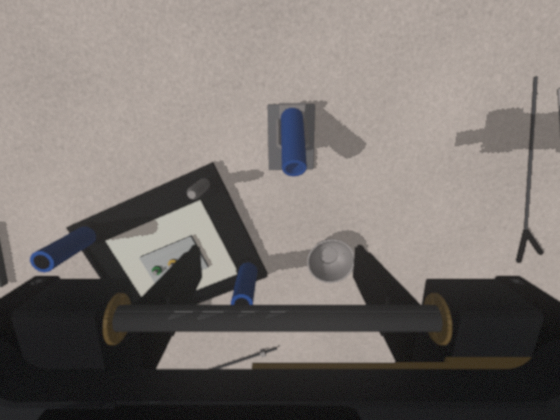

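The sleeve is at (292,140), with its upper rim at about (294,168). The rack's edges are parallel to the image columns, so its yaw is about -16 degrees. My silhouette raster was scaled wrongly, so I'll fix that and refit.

```bash
python3 - <<'E'
s=open('fit.py').read()
i=s.index("    h=cv2"); s=s[:i]+'''    h=cv2.convexHull(proj(None,P,cp).astype(np.float32))
    m=np.zeros((1680,2240),np.uint8); cv2.fillPoly(m,[((h+.5)*4*16-8).round().astype(np.int32)],255,cv2.LINE_AA,4)
    return cv2.resize(m,(560,420),interpolation=cv2.INTER_AREA)/255.
'''
open('fit.py','w').write(s)
E
python3 - <<'E'
from fit import *
rows=lambda x:np.array([np.sin(x[4])*np.cos(x[3]),np.sin(x[4])*np.sin(x[3]),np.cos(x[4])])
obs=[reg('wrist',[.452,.308,.07]),reg('top',[.452,.308,.07])]
def cost(x,o=obs):
    return sum(np.abs(sil(c,x)-m).sum()/m.sum() for c,m in o)+((x[4]-np.radians(40))/.03)**2*.02+((x[2]-.030)/.003)**2*.01
x0=np.array([.4175,.3165,.03,np.radians(-15),np.radians(40)])
sim=np.vstack([x0]+[x0+np.eye(5)[i]*[.005,.005,.004,.08,.05][i] for i in range(5)])
print([cost(x0,[o]) for o in obs])
for o in ([obs[0]],[obs[1]],obs):
    q=minimize(cost,x0,args=(o,),method='Nelder-Mead',options=dict(initial_simplex=sim,maxiter=400)); x=q.x
    print(q.fun,x[:3].round(4),np.degrees(x[3:]).round(1),'top',x[:3]+.11*rows(x))
E
```

```text
wrist 0.88 1550
top 0.7 252
[np.float64(0.05429728020240354), np.float64(1.722284469343293)]
0.0394124873819376 [0.4169 0.3161 0.0293] [-15.   39.6] top [0.48455418 0.29794238 0.11411561]
1.1982488153367232 [0.4299 0.3354 0.0292] [-93.8  36.4] top [0.42552841 0.2703201  0.11779271]
1.703865744793639 [0.4181 0.3166 0.0289] [-16.5  38. ] top [0.48309215 0.297338   0.11551497]
```

```bash
python3 - <<'E'
from h import *
a=np.array([np.sin(.698)*np.cos(np.radians(-15.2)),np.sin(.698)*np.sin(np.radians(-15.2)),np.cos(.698)])
b=np.array([.4172,.3165,.030])
for t in (40,-40): print(t,down(164.8,t)[:,2]+a)
R=min((down(164.8,t) for t in(40,-40)),key=lambda R:np.linalg.norm(R[:,2]+a))
go(b+.184*a,R); print(b+.184*a,b+.084*a)
E
```

```text
40 [-9.73646044e-05  2.64533775e-05  8.46489972e-05]
-40 [ 1.24050393e+00 -3.37037457e-01  8.46489972e-05]
move [-25.9, 23.7, 178.6] [0.0047, 0.6982, -0.0131]
[0.5313174  0.28549499 0.17096775] [0.46929708 0.30234554 0.09435484]
```

Emit:
apply_moves --pt "1 0 10 40 0 0.12 0" --pt "1 0 24 80 0 0.24 0" --pt "1 0 24 80 0 0.36 0" --pt "1 0 24 80 0.005 0.48 -0.013" --pt "1 -10 24 80 0.005 0.6 -0.013" --pt "1 -26 24 90 0.005 0.698 -0.013" --pt "1 -26 24 130 0.005 0.698 -0.013" --pt "1 -26 24 160 0.005 0.698 -0.013" --pt "1 -26 24 178.6 0.005 0.698 -0.013" --pt "1 -26 24 178.6 0.005 0.698 -0.013" --pt "1 -26 24 178.6 0.005 0.698 -0.013"

```text
t: 6.37
position: [0.5314, 0.2858, 0.1708]
eef_rot: [[-0.738, 0.262, -0.621], [0.201, 0.965, 0.168], [0.644, -0.001, -0.765]]
wrist_force: [-0.3, -0.3, 1.0]
grip_width: 0.0952
gripper_force: 0.0
```

```bash
python3 - <<'E'
from fit import *
s=r.read_state(); print(s['t'],s['position'],s['eef_rot'],s['qpos'])
look(['sleeve','sleeve_mid'],'w4')
rows=lambda x:np.array([np.sin(x[4])*np.cos(x[3]),np.sin(x[4])*np.sin(x[3]),np.cos(x[4])])
b=np.array([.4172,.3165,.030]);a=rows([0,0,0,np.radians(-15.2),.698])
print(proj('wrist',[b+.11*a,b]))
t=s['eef_rot'].T@(b+.11*a-s['position']); print('top rim centre in tool',t, 'axis',s['eef_rot'].T@a)
go(b+.084*a,s['eef_rot'])
E
```

```text
6.3667 [0.53139722 0.2858037  0.17079614] [[-0.73835672  0.2620147  -0.62143193]
 [ 0.20114535  0.96506334  0.16790859]
 [ 0.6437157  -0.00102171 -0.76526404]] [ 0.23371561  0.75873108  1.2976042   0.31567708  1.71442674 -1.12853249]
sleeve [([0.4209, 0.3172, 0.0275], 0.69)]
sleeve_mid [([0.4519, 0.3086, 0.0716], 0.71)]
[[275.61616665 218.19490037]
 [275.88676843 191.23806701]]
top rim centre in tool [ 7.84879916e-06 -2.52493729e-04  7.38663400e-02] axis [ 1.34396389e-03 -8.98868042e-04 -9.99998693e-01]
move [-0.5, -0.8, 101.7] [0.0015, 0.0039, 0.0015]
```

View pics/w4.png

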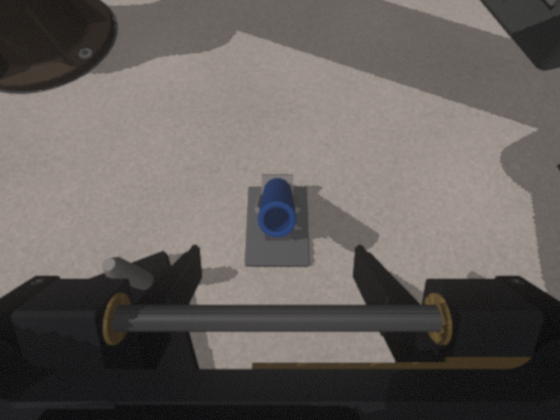

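The rim centre is at about (277,219), against a predicted (275.6,218.2), so the tool is aligned with the sleeve. I'll go in and grip.

Emit:
apply_moves --pt "1 0 -0.5 30 0 0 0" --pt "1 0 -0.5 55 0 0 0" --pt "1 0 -0.5 75 0 0 0" --pt "1 0 -0.5 90 0 0 0" --pt "1 0 -0.5 100 0 0 0" --pt "1 0 -0.5 100 0 0 0" --pt "0 0 -0.5 100 0 0 0" --pt "0 0 -0.5 100 0 0 0" --pt "0 0 -0.5 100 0 0 0" --pt "0 0 -0.5 100 0 0 0" --pt "0 0 -0.5 100 0 0 0" --pt "0 0 -0.5 100 0 0 0" --force 25

```text
t: 7.52
position: [0.4695, 0.302, 0.0945]
eef_rot: [[-0.74, 0.262, -0.62], [0.201, 0.965, 0.168], [0.642, -0.0, -0.766]]
wrist_force: [0.1, 0.1, -0.3]
grip_width: 0.0607
gripper_force: 0.0
```

Emit:
apply_moves --pt "0 0 0 0 0 0 0" --pt "0 0 0 0 0 0 0" --pt "0 0 0 0 0 0 0" --pt "0 0 0 0 0 0 0" --pt "0 0 0 0 0 0 0" --pt "0 0 0 0 0 0 0" --pt "0 0 0 0 0 0 0" --pt "0 0 0 0 0 0 0"

```text
t: 8.18
position: [0.4693, 0.3021, 0.0944]
eef_rot: [[-0.739, 0.262, -0.62], [0.201, 0.965, 0.168], [0.643, -0.0, -0.766]]
wrist_force: [0.1, 0.2, 0.2]
grip_width: 0.0345
gripper_force: 25.0
```

Emit:
apply_moves --pt "0 6 0 -8 0 0 0" --pt "0 19 0 -23 0 0 0" --pt "0 39 0 -46 0 0 0" --pt "0 64 0 -77 0 0 0" --pt "0 90 0 -107 0 -0.1 0" --pt "0 116 0 -138 0 -0.22 0" --pt "0 129 0 -153 0 -0.34 0" --pt "0 129 0 -153 0 -0.46 0" --pt "0 129 0 -153 0 -0.58 0" --pt "0 129 0 -153 0 -0.698 0" --pt "0 129 0 -153 0 -0.698 0" --pt "0 129 0 -153 0 -0.698 0"

```text
t: 9.18
position: [0.4676, 0.3027, 0.2959]
eef_rot: [[-0.965, 0.261, -0.0], [0.261, 0.965, 0.001], [0.0, 0.001, -1.0]]
wrist_force: [1.0, -0.5, -0.2]
grip_width: 0.0343
gripper_force: 25.0
```

```bash
python3 - <<'E'
from h import *
s=r.read_state(); print(s['t'],s['position'],s['eef_rot'],s['qpos'],s['gripper_force'])
go([.47,0,.30],down(125)); go([.4895,-.335,.25],down(96),[.47,0,.3],down(125))
look(['sleeve_mid'],'w5')
print(proj('wrist',[s['position']+[0,0,.026],s['position']-[0,0,.084]]))
E
```

```text
9.1833 [0.46758935 0.30266531 0.2959108 ] [[-9.65431347e-01  2.60657461e-01 -4.98923973e-05]
 [ 2.60657393e-01  9.65431203e-01  5.60934321e-04]
 [ 1.94379393e-04  5.28538755e-04 -9.99999841e-01]] [ 4.55600645e-01  3.05654302e-01  1.58600873e+00  5.53979101e-04
  1.24972766e+00 -8.51667325e-01] 24.99806324020028
move [-81.2, -291.6, -4.3] [0.0004, -0.0004, 0.6962]
move [-285.6, -176.2, 50.0] [-0.0, -0.0, 0.5061]
sleeve_mid [([0.4712, 0.3039, 0.2686], 0.74)]
[[276.50004701 268.51770897]
 [276.72753227 214.08379684]]
```

View pics/w5.png

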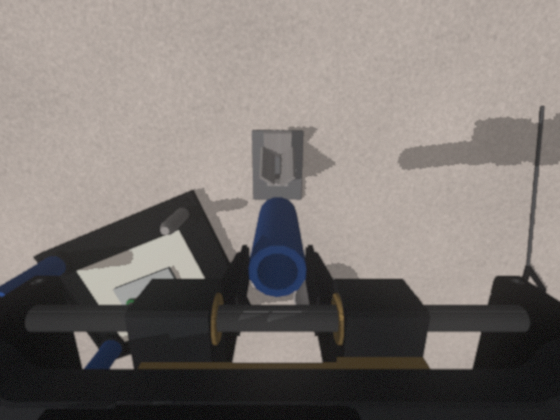

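The sleeve is held upright. Its rim is at (277,271) against a predicted (276.5,268.5), so the axis sits about 1.5 mm towards the tool's -x. I'll carry it over to the reader.

Emit:
apply_moves --pt "0 -20 -73 -1 0 0 0.12" --pt "0 -41 -146 -2 0 0 0.24" --pt "0 -61 -219 -3 0 0 0.36" --pt "0 -81 -292 -4 0 0 0.48" --pt "0 -81 -292 -4 0 0 0.6" --pt "0 -81 -292 -4 0 0 0.696" --pt "0 -81 -292 -4 0 0 0.696" --pt "0 -81 -292 -4 0 0 0.696" --pt "0 -81 -292 -4 0 0 0.696" --pt "0 -81 -292 -4 0 0 0.696"

```text
t: 10.12
position: [0.4708, -0.0015, 0.2982]
eef_rot: [[-0.57, 0.821, -0.002], [0.821, 0.57, 0.001], [0.002, -0.001, -1.0]]
wrist_force: [0.4, -0.3, -1.7]
grip_width: 0.0344
gripper_force: 25.0
```

Emit:
apply_moves --pt "0 -286 -176 0 0 0 0.12" --pt "0 -286 -176 0 0 0 0.24" --pt "0 -286 -176 0 0 0 0.36" --pt "0 -286 -176 0 0 0 0.506" --pt "0 -286 -176 0 0 0 0.506" --pt "0 -286 -176 0 0 0 0.506" --pt "0 -286 -176 20 0 0 0.506" --pt "0 -286 -176 50 0 0 0.506" --pt "0 -286 -176 80 0 0 0.506" --pt "0 -286 -176 110 0 0 0.506" --pt "0 -286 -176 130 0 0 0.506" --pt "0 -286 -176 130 0 0 0.506" --pt "0 -286 -176 130 0 0 0.506"

```text
t: 11.2
position: [0.4907, -0.335, 0.1682]
eef_rot: [[-0.105, 0.995, -0.002], [0.995, 0.105, 0.002], [0.002, -0.001, -1.0]]
wrist_force: [-0.2, 0.8, 0.0]
grip_width: 0.0346
gripper_force: 25.0
```

```bash
python3 - <<'E'
from h import *
s=r.read_state(); print(s['t'],s['position'],s['eef_rot'],s['wrist_force'],s['gripper_force'])
R=s['eef_rot']; 
go(np.array([.4895,-.3353,.114])+R@[.0015,0,0],down(96))
for c in('wrist','top','scene'):
    r.snapshot(c); print(c,[(np.round(d['point'],4).tolist(),round(d['confidence'],2)) for d in r.place_of(c,'sleeve_mid')][:2])
E
```

```text
11.2 [ 0.49065838 -0.3350019   0.16817031] [[-0.10463818  0.99450906 -0.00160328]
 [ 0.99450889  0.10464066  0.00154718]
 [ 0.00170645 -0.00143258 -0.99999752]] [-0.2374151  0.8460153  0.0244757] 24.99811719346326
move [1.2, -1.1, 54.2] [-0.0014, -0.0017, 0.0001]
wrist [([0.4931, -0.3356, 0.1413], 0.98)]
top [([0.4906, -0.3358, 0.1439], 0.71)]
scene [([0.4926, -0.3355, 0.1426], 0.59)]
```

Emit:
apply_moves --pt "0 0.5 -2.3 20 -0.001 -0.002 0" --pt "0 0.5 -2.3 40 -0.001 -0.002 0" --pt "0 0.5 -2.3 52 -0.001 -0.002 0" --pt "0 0.5 -2.3 58 -0.001 -0.002 0" --pt "0 0.5 -2.3 60 -0.001 -0.002 0" --pt "0 0.5 -2.3 60 -0.001 -0.002 0" --force 10

```text
t: 12.0
position: [0.4878, -0.3359, 0.1091]
eef_rot: [[-0.103, 0.995, 0.001], [0.995, 0.103, -0.002], [-0.003, 0.001, -1.0]]
wrist_force: [0.1, -0.3, -1.1]
grip_width: 0.0348
gripper_force: 10.0
```

Emit:
apply_moves --pt "0 0 0 1 0 0 0" --pt "0 0 0 2 0 0 0" --pt "0 0 0 2 0 0 0"

```text
t: 12.25
position: [0.4878, -0.3359, 0.1072]
eef_rot: [[-0.103, 0.995, 0.002], [0.995, 0.103, -0.003], [-0.003, 0.002, -1.0]]
wrist_force: [-0.8, -0.3, -0.4]
grip_width: 0.0343
gripper_force: 10.0
```

Emit:
apply_moves --pt "0 0 0 1 0 0 0" --pt "0 0 0 2 0 0 0" --pt "0 0 0 2 0 0 0"

```text
t: 12.5
position: [0.4876, -0.3358, 0.1047]
eef_rot: [[-0.103, 0.995, 0.001], [0.995, 0.103, -0.002], [-0.002, 0.001, -1.0]]
wrist_force: [0.1, -0.7, -0.1]
grip_width: 0.0341
gripper_force: 10.0
```

Emit:
apply_moves --pt "0 0 0 1 0 0 0" --pt "0 0 0 1.5 0 0 0" --pt "0 0 0 1.5 0 0 0"

```text
t: 12.75
position: [0.4877, -0.3359, 0.1035]
eef_rot: [[-0.104, 0.995, 0.002], [0.995, 0.104, -0.003], [-0.003, 0.001, -1.0]]
wrist_force: [-0.4, -0.4, 3.7]
grip_width: 0.0345
gripper_force: 10.0
```

Emit:
apply_moves --pt "0 0 0 0.5 0 0 0" --pt "0 0 0 0.5 0 0 0"

```text
t: 12.92
position: [0.4879, -0.336, 0.1034]
eef_rot: [[-0.103, 0.995, 0.002], [0.995, 0.104, -0.003], [-0.003, 0.002, -1.0]]
wrist_force: [0.0, 0.9, 7.2]
grip_width: 0.0343
gripper_force: 10.0
```

```bash
python3 - <<'E'
from h import *
print(r.read_state()['wrist_force'])
for c in('wrist','top','scene'):
    r.snapshot(c)
    for n in('sleeve_mid','reader_mark'): print(c,n,[(np.round(d['point'],4).tolist(),round(d['confidence'],2)) for d in r.place_of(c,n)][:2])
E
```

```text
[0.04699533 0.88933714 7.18820357]
wrist sleeve_mid [([0.4915, -0.3368, 0.078], 0.62)]
wrist reader_mark []
top sleeve_mid [([0.4851, -0.3363, 0.0772], 0.43), ([0.4892, -0.3353, 0.0213], 0.38)]
top reader_mark [([0.4882, -0.3387, 0.0229], 0.95)]
scene sleeve_mid [([0.49, -0.336, 0.0748], 0.49)]
scene reader_mark [([0.4922, -0.339, 0.0204], 0.82), ([0.4865, 0.138, 0.0222], 0.29)]
```

Emit:
apply_moves --pt "0.7 0 0 0 0 0 0" --pt "0.7 0 0 0 0 0 0" --pt "0.7 0 0 0 0 0 0" --pt "0.7 0 0 0 0 0 0" --pt "0.7 0 0 0 0 0 0" --pt "0.7 0 0 0 0 0 0" --pt "0.7 0 0 0 0 0 0" --pt "0.7 0 0 0 0 0 0" --pt "0.7 0 0 0 0 0 0" --pt "0.7 0 0 0 0 0 0" --pt "0.7 0 0 0 0 0 0" --pt "0.7 0 0 0 0 0 0"

```text
t: 14.37
position: [0.4876, -0.3358, 0.1027]
eef_rot: [[-0.103, 0.995, 0.001], [0.995, 0.103, -0.002], [-0.002, 0.001, -1.0]]
wrist_force: [0.4, 0.3, -0.1]
grip_width: 0.0662
gripper_force: 0.0
```

```bash
python3 - <<'E'
from h import *
s=r.read_state();print(s['wrist_force'],s['position'])
look(['sleeve_mid','reader_mark'],'w6'); p=s['position']
print(proj('wrist',[[p[0],p[1],.13],[p[0],p[1],.02]]))
for c in('top','scene'):
    im=r.snapshot(c)
    for n in('sleeve_mid','reader_mark'): print(c,n,[(np.round(d['point'],4).tolist(),round(d['confidence'],2)) for d in r.place_of(c,n)][:2])
cv2.imwrite('pics/s6.png',cv2.resize(im[190:310,90:250,::-1],None,fx=4,fy=4))
E
```

```text
[ 0.4112938   0.32745691 -0.10549668] [ 0.48758288 -0.3358168   0.10271249]
sleeve_mid [([0.4905, -0.3358, 0.0763], 0.75)]
reader_mark []
[[278.92803802 270.25996186]
 [278.06978573 214.77106366]]
top sleeve_mid [([0.486, -0.3351, 0.0757], 0.52)]
top reader_mark [([0.491, -0.3373, 0.0014], 0.75), ([0.4891, -0.3318, 0.0201], 0.68)]
scene sleeve_mid [([0.4907, -0.3333, 0.0767], 0.67)]
scene reader_mark [([0.4888, -0.3388, 0.019], 0.6)]
```

View pics/w6.png

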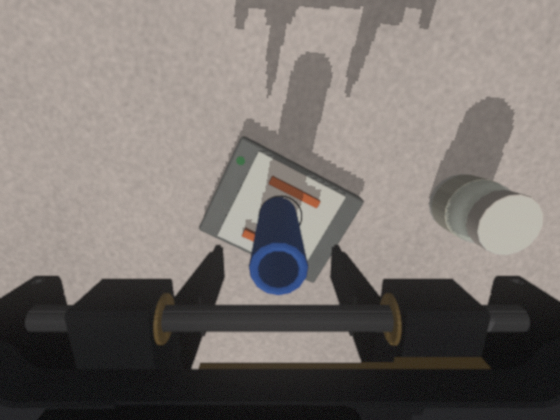

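View pics/s6.png

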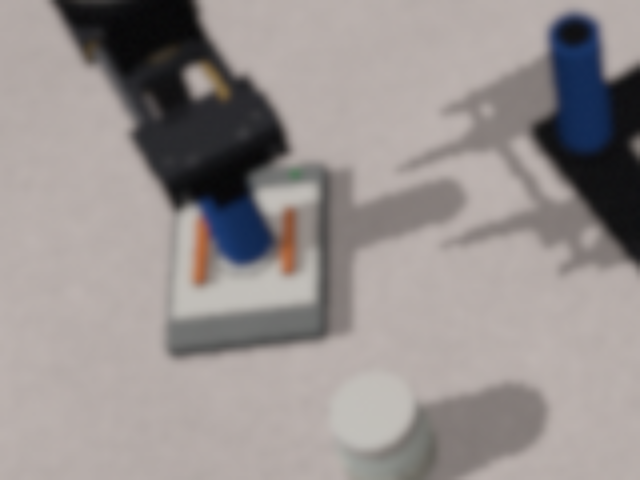

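The sleeve stands between the stops, with its rim at (278,269), close to the tool axis. The ring shows on its right at about (302,213). I'll check the centring by overlaying a predicted ring and sleeve foot.

```bash
python3 - <<'E'
from h import *
im=cv2.imread('pics/w6.png'); th=np.linspace(0,2*np.pi,90)
def circ(c,rad,z,col,im):
    P=np.c_[c[0]+rad*np.cos(th),c[1]+rad*np.sin(th),0*th+z]; q=proj('wrist',P)
    cv2.polylines(im,[((q-[180,120])*4*16).astype(np.int32)],True,col,1,cv2.LINE_AA,4)
o=cv2.resize(im[120:300,180:380],None,fx=4,fy=4,interpolation=cv2.INTER_CUBIC)
circ((.4895,-.3353),.018,.02,(0,255,0),o); circ((.4895,-.3353),.021,.02,(0,255,255),o); circ((.4876,-.3358),.018,.13,(0,0,255),o);circ((.4876,-.3358),.018,.02,(255,0,255),o)
cv2.imwrite('pics/o6.png',o)
E
```

```text
(no output)
```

View pics/o6.png

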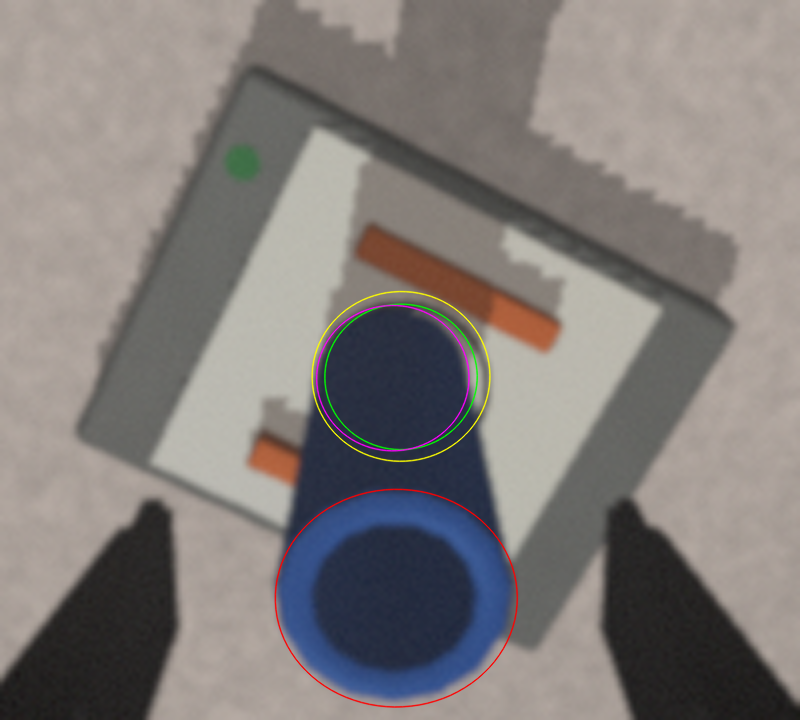

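The standing sleeve's foot is within about 2-3 mm of the mark, and it is upright and released. I'll grip it again and lift it.

Emit:
apply_moves --pt "0 0 0 0 0 0 0" --pt "0 0 0 0 0 0 0" --pt "0 0 0 0 0 0 0" --pt "0 0 0 0 0 0 0" --pt "0 0 0 0 0 0 0" --pt "0 0 0 0 0 0 0" --pt "0 0 0 0 0 0 0" --pt "0 0 0 0 0 0 0" --pt "0 0 0 0 0 0 0" --pt "0 0 0 0 0 0 0" --pt "0 0 0 0 0 0 0" --pt "0 0 0 0 0 0 0" --force 25

```text
t: 15.82
position: [0.4876, -0.3358, 0.1027]
eef_rot: [[-0.103, 0.995, 0.001], [0.995, 0.103, -0.002], [-0.002, 0.001, -1.0]]
wrist_force: [0.1, 0.1, -0.1]
grip_width: 0.0344
gripper_force: 25.0
```

Emit:
apply_moves --pt "0 0 0 -10 0 0 0" --pt "0 0 0 -40 0 0 0" --pt "0 0 0 -80 0 0 0" --pt "0 0 0 -120 0 0 0" --pt "0 0 0 -160 0 0 0" --pt "0 0 0 -200 0 0 0" --pt "0 0 0 -200 0 0 0" --pt "0 0 0 -200 0 0 0"

```text
t: 16.48
position: [0.4876, -0.3355, 0.3054]
eef_rot: [[-0.104, 0.995, 0.005], [0.995, 0.104, -0.005], [-0.006, 0.004, -1.0]]
wrist_force: [1.0, -0.5, -2.4]
grip_width: 0.034
gripper_force: 25.0
```

```bash
python3 - <<'E'
from h import *
s=r.read_state();print(s['t'],s['wrist_force'],s['position'],s['gripper_force'],s['grip_width'])
go([.4842,.1382,.30],down(120))
E
```

```text
16.4833 [ 1.02483255 -0.50352136 -2.38411962] [ 0.48762388 -0.33553064  0.3054163 ] 24.99750933784526 0.034038625506336975
move [471.6, 45.6, 2.9] [0.0028, 0.0065, -0.4199]
```

Emit:
apply_moves --pt "0 472 45.6 0 0.003 0.003 -0.1" --pt "0 472 45.6 0 0.003 0.003 -0.2" --pt "0 472 45.6 0 0.003 0.003 -0.3" --pt "0 472 45.6 0 0.003 0.003 -0.42" --pt "0 472 45.6 0 0.003 0.003 -0.42" --pt "0 472 45.6 0 0.003 0.003 -0.42" --pt "0 472 45.6 0 0.003 0.003 -0.42" --pt "0 472 45.6 0 0.003 0.003 -0.42" --pt "0 472 45.6 0 0.003 0.003 -0.42" --pt "0 472 45.6 0 0.003 0.003 -0.42" --pt "0 472 45.6 0 0.003 0.003 -0.42" --pt "0 472 45.6 0 0.003 0.003 -0.42" --pt "0 472 45.6 0 0.003 0.003 -0.42" --pt "0 472 45.6 0 0.003 0.003 -0.42" --pt "0 472 45.6 40 0.003 0.003 -0.42" --pt "0 472 45.6 70 0.003 0.003 -0.42" --pt "0 472 45.6 80 0.003 0.003 -0.42" --pt "0 472 45.6 80 0.003 0.003 -0.42"

```text
t: 17.98
position: [0.483, 0.1374, 0.2195]
eef_rot: [[-0.499, 0.867, -0.008], [0.867, 0.499, -0.001], [0.003, -0.007, -1.0]]
wrist_force: [0.1, -0.5, -1.0]
grip_width: 0.0343
gripper_force: 25.0
```

```bash
python3 - <<'E'
from h import *
s=r.read_state();print(s['t'],s['wrist_force'],s['position'],s['gripper_force'],s['grip_width'],s['eef_rot'][:,2])
go([.4842,.1382,.20],down(120))
look(['sleeve_mid','post_seat','post_tip'],'w7')
for c in('top','scene'):
    r.snapshot(c)
    for n in('sleeve_mid','post_seat','post_tip'): print(c,n,[(np.round(d['point'],4).tolist(),round(d['confidence'],2)) for d in r.place_of(c,n)][:2])
p=s['position'];print(proj('wrist',[p+[0,0,.026],p-[0,0,.084],[.4842,.1382,.1],[.4842,.1382,.02]]))
E
```

```text
17.9833 [ 0.08796482 -0.48773758 -1.02349182] [0.48295556 0.1374063  0.21949304] 24.997667088755406 0.03434260641294051 [-0.00772703 -0.00117609 -0.99996945]
move [0.0, 1.6, 19.5] [-0.0073, -0.0028, -0.0014]
sleeve_mid [([0.4873, 0.1396, 0.1957], 0.72)]
post_seat [([0.4838, 0.1409, 0.0186], 0.81)]
post_tip [([0.4838, 0.1398, 0.0965], 0.8)]
top sleeve_mid []
top post_seat [([0.4813, 0.1377, 0.0195], 0.95)]
top post_tip [([0.4834, 0.1376, 0.0986], 0.79)]
scene sleeve_mid [([0.4876, 0.1411, 0.1937], 0.78)]
scene post_seat [([0.4864, 0.14, 0.0224], 0.57), ([0.4904, -0.3344, 0.0192], 0.33)]
scene post_tip [([0.4837, 0.1436, 0.1007], 0.89), ([0.595, 0.0314, 0.001], 0.54)]
[[275.49503654 268.64584859]
 [276.2508754  214.82154675]
 [277.76562269 204.90852135]
 [277.72651623 188.86959872]]
```

View pics/w7.png

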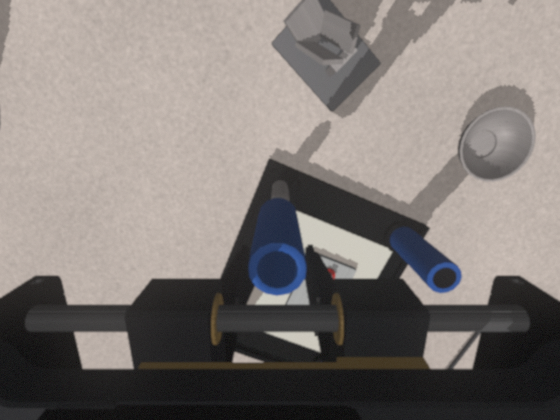

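The sleeve is held, with its rim at (277,268). The post shows behind it around (280,187). I've used up the allowance of pictures to view, so from here I'll measure the offset numerically from the intensity profiles.

```bash
python3 - <<'E'
from h import *
im=cv2.imread('pics/w7.png').astype(int)
for v in (184,188,192,196,208,214): print(v,im[v,262:300].sum(1).__floordiv__(3).tolist())
P=lambda x,y,z:[x,y,z]
s=r.read_state();R=s['eef_rot'];b=np.array([.4842,.1382,0])
for z in(.06,.08,.1): print(z,proj('wrist',[b+[0,0,z]+R[:,1]*d for d in(-.0105,0,.0105)]).round(1).tolist())
# post tip in w2 / w3 (blob of brightest post)
for n,(u,v) in dict(w2=(293,168),w3=(207,183)).items():
    g=cv2.imread(f'pics/{n}.png',0)[v-12:v+13,u-14:u+15]; print(n); print(g[::2,::1])
E
```

```text
184 [49, 50, 47, 46, 46, 49, 47, 47, 46, 51, 57, 70, 72, 73, 72, 72, 73, 70, 73, 68, 69, 69, 69, 69, 62, 51, 44, 42, 40, 43, 43, 45, 45, 43, 44, 41, 40, 41]
188 [47, 45, 47, 45, 47, 49, 47, 46, 48, 54, 68, 72, 75, 74, 73, 75, 71, 71, 72, 72, 70, 69, 70, 71, 70, 65, 54, 45, 45, 42, 39, 43, 44, 43, 44, 44, 41, 41]
192 [48, 46, 47, 49, 45, 48, 46, 46, 50, 60, 72, 76, 75, 73, 72, 75, 72, 73, 72, 72, 71, 68, 70, 71, 70, 70, 63, 51, 43, 41, 40, 42, 41, 43, 42, 42, 42, 42]
196 [46, 46, 45, 45, 45, 46, 44, 48, 51, 69, 80, 83, 81, 79, 76, 77, 77, 76, 74, 76, 76, 76, 75, 75, 76, 73, 68, 57, 47, 43, 43, 41, 43, 42, 42, 42, 41, 43]
208 [56, 56, 53, 55, 54, 54, 53, 55, 54, 53, 54, 52, 52, 54, 54, 52, 51, 51, 52, 48, 51, 52, 50, 51, 50, 49, 49, 52, 50, 51, 52, 50, 50, 47, 41, 43, 42, 40]
214 [57, 55, 55, 51, 52, 53, 53, 52, 53, 54, 52, 52, 52, 50, 53, 50, 49, 51, 53, 51, 51, 50, 50, 47, 50, 51, 52, 51, 52, 51, 51, 50, 53, 69, 116, 166, 193, 197]
0.06 [[269.0, 196.0], [277.7, 196.0], [286.5, 196.0]]
0.08 [[268.5, 200.2], [277.8, 200.2], [287.0, 200.2]]
0.1 [[268.0, 204.9], [277.8, 204.9], [287.6, 2
[... 2460 characters left out ...]
 69  64  65  63  64  65  63  64  64  62  56  47
   40  41  41  39  41  39  42  43  42  40  42]
 [ 73  72  68  70  69  66  64  62  63  64  62  63  66  63  64  55  52  44
   42  41  42  41  42  40  41  38  42  42  44]
 [ 75  72  71  68  64  65  63  62  63  64  64  63  64  59  53  50  44  44
   42  42  43  42  43  39  42  41  44  42  42]
 [107  91  76  70  67  66  63  63  63  65  64  62  54  49  42  44  43  42
   43  41  43  41  40  43  40  38  40  43  44]
 [138 122 100  77  71  68  69  68  66  61  52  45  45  46  43  44  41  43
   44  42  44  42  42  42  44  47  43  44  44]
 [141 132 109  80  72  69  67  61  53  48  46  44  41  43  44  44  42  42
   43  40  43  43  42  42  45  44  44  41  44]]
```

```bash
python3 - <<'E'
from h import *
s=r.read_state();R=s['eef_rot'];p=s['position']
im=cv2.imread('pics/w7.png').astype(int); blue=(im[:,:,0]-im[:,:,2])>25
for v in range(202,246,4): 
    u=np.where(blue[v,235:320])[0]+235; print(v,u.min(),u.max(),(u.min()+u.max())/2)
# silhouette of modelled sleeve about TCP axis
th=np.linspace(0,2*np.pi,200)
C=lambda sft,z:np.array([p+R@[sft[0]+.018*np.cos(t),sft[1]+.018*np.sin(t),z] for t in th])
for z in(.084,-.026):
    q=proj('wrist',C((0,0),z)); print(z,q.min(0),q.max(0),proj('wrist',[p+R@[0,0,z]]),proj('wrist',[p+R@[.01,0,z],p+R@[0,.01,z]]))
m=np.argwhere(blue[180:300,240:315])+[180,240]; print('top row',m[:,0].min(),'bottom row',m[:,0].max())
# grey post top row of visible part of foot
print(im[160:206:2,279].sum(1)//3)
E
```

```text
202 267 287 277.0
206 263 292 277.5
210 261 294 277.5
214 259 294 276.5
218 258 295 276.5
222 258 296 277.0
226 257 297 277.0
230 256 298 277.0
234 255 298 276.5
238 254 299 276.5
242 253 300 276.5
0.084 [258.76082304 196.49338991] [296.66376888 232.67234431] [[277.71217005 214.92137374]] [[277.71105224 204.76939289]
 [288.23911937 214.91262312]]
-0.026 [248.13621136 241.8419676 ] [308.19780806 295.94632883] [[278.16633175 269.69523171]] [[278.17213262 254.42787772]
 [294.84324123 269.68180908]]
top row 199 bottom row 295
[127  93  49  49  48  49  47  46  43  47  62  71  70  71  71  73  73  75
  76  62  54  53  50]
```

Emit:
apply_moves --pt "0 2 3 0 -0.007 -0.003 0" --pt "0 2 3 10 -0.007 -0.003 0" --pt "0 2 3 20 -0.007 -0.003 0" --pt "0 2 3 30 -0.007 -0.003 0" --pt "0 2 3 32 -0.007 -0.003 0" --pt "0 2 3 32 -0.007 -0.003 0" --pt "0 2 3 32 -0.007 -0.003 0" --force 20

```text
t: 19.17
position: [0.4855, 0.1419, 0.1894]
eef_rot: [[-0.5, 0.866, 0.004], [0.866, 0.5, 0.001], [-0.002, 0.004, -1.0]]
wrist_force: [0.7, 1.1, -0.6]
grip_width: 0.0347
gripper_force: 20.0
```

```bash
python3 - <<'E'
from h import *
s=r.read_state();R=s['eef_rot'];p=s['position'];print(p,R[:,2],s['wrist_force'],s['moment'])
im=r.snapshot('wrist').astype(int)
for v in (182,186,190): print(v,im[v,262:300].sum(1).__floordiv__(3).tolist())
blue=(im[:,:,2]-im[:,:,0])>25; m=np.argwhere(blue[170:300,240:315])+[170,240]; print(m.min(0),m.max(0))
for v in (194,198,202,206,210,214):
    u=np.where(blue[v,235:320])[0]+235
    if len(u): print(v,u.min(),u.max())
K=r.camera_params('wrist'); print(K['intrinsics'][0], K['world_to_cam'][:3,:3]@R)
E
```

```text
[0.4855081  0.14185506 0.18940077] [ 4.36730756e-03  5.16484733e-04 -9.99990330e-01] [ 0.6809456   1.14480413 -0.55092056] [-0.00337691 -0.11462023  0.01751263]
182 [49, 46, 49, 49, 47, 48, 48, 47, 46, 47, 47, 44, 43, 41, 42, 44, 43, 44, 42, 42, 42, 44, 39, 43, 41, 40, 42, 42, 38, 42, 41, 41, 45, 45, 44, 43, 45, 44]
186 [47, 47, 47, 45, 46, 45, 47, 49, 50, 53, 59, 61, 62, 60, 58, 58, 51, 47, 44, 39, 41, 41, 40, 40, 42, 41, 40, 41, 41, 41, 42, 40, 39, 42, 41, 42, 45, 44]
190 [48, 46, 47, 45, 51, 60, 70, 70, 72, 72, 73, 72, 72, 69, 72, 68, 71, 72, 67, 65, 54, 45, 41, 39, 39, 39, 40, 43, 42, 45, 41, 41, 38, 40, 41, 42, 42, 42]
[199 248] [295 306]
202 267 288
206 263 292
210 261 294
214 259 295
[299.99314176   0.         276.96855168] [[-8.72083620e-04  9.99999317e-01 -7.77845160e-04]
 [-9.55286388e-01 -1.06308376e-03 -2.95680210e-01]
 [-2.95680835e-01  4.85207026e-04  9.55286663e-01]]
```

Emit:
apply_moves --pt "0 0 0 0 0 0 0" --pt "0 0 0 0 0 0 0" --pt "0 0 0 0 0 0 0" --pt "0 0 0 0 0 0 0"

```text
t: 19.55
position: [0.4855, 0.1419, 0.1898]
eef_rot: [[-0.5, 0.866, 0.005], [0.866, 0.5, 0.001], [-0.002, 0.005, -1.0]]
wrist_force: [0.2, -0.3, -0.8]
grip_width: 0.0343
gripper_force: 20.0
```

```bash
cat > rel.py <<'E'
from h import *
def m():
    s=r.read_state();R=s['eef_rot'];p=s['position'];im=r.snapshot('wrist').astype(int);cp=r.camera_params('wrist')
    blue=(im[:,:,2]-im[:,:,0])>25; g=im.sum(2)/3
    us=[(np.where(blue[v,235:320])[0]+235) for v in(206,210,214)]; us=np.mean([(u.min()+u.max())/2 for u in us])
    print(s['t'],'tcp',p.round(4),'z',R[:,2].round(4),'sleeve u',us)
    for v in(188,190,192,194,196):
        k=np.where(g[v,255:305]>56)[0]+255
        if len(k)>5: print(v,k.min(),k.max(),(k.min()+k.max())/2)
    b=np.array([.4842,.1382,0]); print(proj('',[b+[0,0,z] for z in(.02,.04,.06)],cp).round(1).tolist())
    go([.4842,.1390,p[2]],down(120))
E
python3 -c "
from rel import m
m();m();m()"
```

```text
19.55 tcp [0.4855 0.1419 0.1898] z [ 5.3e-03  6.0e-04 -1.0e+00] sleeve u 277.1666666666667
188 268 280 274.0
190 267 281 274.0
192 266 282 274.0
194 266 283 274.5
196 266 283 274.5
[[274.4, 195.7], [274.4, 199.8], [274.3, 204.4]]
move [-1.8, -2.6, -0.1] [0.0049, 0.0021, 0.0001]
19.6 tcp [0.4855 0.1419 0.1898] z [ 5.2e-03  6.0e-04 -1.0e+00] sleeve u 277.1666666666667
188 269 280 274.5
190 267 281 274.0
192 266 282 274.0
194 266 283 274.5
196 266 283 274.5
[[274.4, 195.7], [274.4, 199.8], [274.3, 204.4]]
move [-1.8, -2.6, -0.0] [0.0048, 0.0021, 0.0]
19.65 tcp [0.4855 0.1419 0.1898] z [ 5.2e-03  6.0e-04 -1.0e+00] sleeve u 277.1666666666667
188 268 280 274.0
190 267 281 274.0
192 266 282 274.0
194 266 283 274.5
196 266 283 274.5
[[274.4, 195.7], [274.4, 199.8], [274.3, 204.4]]
move [-1.8, -2.6, -0.0] [0.0048, 0.002, 0.0]
```

Emit:
apply_moves --pt "0 -1.5 -2.6 0 0.005 0.002 0" --pt "0 -1.5 -2.6 0 0.005 0.002 0" --pt "0 -1.5 -2.6 0 0.005 0.002 0" --pt "0 -1.5 -2.6 0 0.005 0.002 0" --pt "0 -1.5 -2.6 0 0.005 0.002 0" --pt "0 -1.5 -2.6 0 0.005 0.002 0"

```text
t: 20.2
position: [0.484, 0.1393, 0.1897]
eef_rot: [[-0.5, 0.866, -0.0], [0.866, 0.5, -0.0], [0.0, -0.0, -1.0]]
wrist_force: [0.7, 0.1, -1.1]
grip_width: 0.0342
gripper_force: 20.0
```

```bash
python3 -c "
from rel import m
m()"
```

```text
20.2 tcp [0.484  0.1393 0.1897] z [-3.e-04 -2.e-04 -1.e+00] sleeve u 277.5
188 255 283 269.0
190 255 284 269.5
192 269 285 277.0
194 268 286 277.0
196 268 286 277.0
[[277.3, 194.8], [277.3, 198.9], [277.3, 203.4]]
move [-0.3, 0.0, -0.0] [-0.0004, -0.0, 0.0]
```

The sleeve and post centrelines coincide at u≈277, and the tool is vertical. I'll descend in small checked steps.

Emit:
apply_moves --pt "0 0 0 3 0 0 0" --pt "0 0 0 6 0 0 0" --pt "0 0 0 9 0 0 0" --pt "0 0 0 12 0 0 0" --pt "0 0 0 12 0 0 0"

```text
t: 20.67
position: [0.4837, 0.1392, 0.1769]
eef_rot: [[-0.5, 0.866, -0.001], [0.866, 0.5, -0.0], [0.0, -0.001, -1.0]]
wrist_force: [0.2, 0.1, -0.7]
grip_width: 0.0342
gripper_force: 20.0
```

Emit:
apply_moves --pt "0 0 0 3 0 0 0" --pt "0 0 0 6 0 0 0" --pt "0 0 0 9 0 0 0" --pt "0 0 0 9 0 0 0"

```text
t: 21.0
position: [0.4837, 0.1392, 0.168]
eef_rot: [[-0.5, 0.866, -0.001], [0.866, 0.5, -0.0], [0.0, -0.001, -1.0]]
wrist_force: [-0.6, 0.8, -1.1]
grip_width: 0.0342
gripper_force: 20.0
```

Emit:
apply_moves --pt "0 0 0 4 0 0 0" --pt "0 0 0 8 0 0 0" --pt "0 0 0 12 0 0 0" --pt "0 0 0 16 0 0 0" --pt "0 0 0 20 0 0 0" --pt "0 0 0 20 0 0 0"

```text
t: 21.5
position: [0.4836, 0.1392, 0.1478]
eef_rot: [[-0.5, 0.866, -0.002], [0.866, 0.5, -0.0], [0.001, -0.002, -1.0]]
wrist_force: [0.8, -0.0, -1.4]
grip_width: 0.0343
gripper_force: 20.0
```

Emit:
apply_moves --pt "0 0 0 4 0 0 0" --pt "0 0 0 8 0 0 0" --pt "0 0 0 12 0 0 0" --pt "0 0 0 16 0 0 0" --pt "0 0 0 20 0 0 0" --pt "0 0 0 24 0 0 0" --pt "0 0 0 26 0 0 0" --pt "0 0 0 26 0 0 0"

```text
t: 22.17
position: [0.4838, 0.1392, 0.1221]
eef_rot: [[-0.5, 0.866, -0.001], [0.866, 0.5, -0.0], [0.0, -0.001, -1.0]]
wrist_force: [-0.1, -0.0, -0.5]
grip_width: 0.0341
gripper_force: 20.0
```

Emit:
apply_moves --pt "0 0 0 4 0 0 0" --pt "0 0 0 8 0 0 0" --pt "0 0 0 12 0 0 0" --pt "0 0 0 15 0 0 0" --pt "0 0 0 16 0 0 0" --pt "0 0 0 16 0 0 0"

```text
t: 22.67
position: [0.4838, 0.1392, 0.1063]
eef_rot: [[-0.5, 0.866, -0.001], [0.866, 0.5, -0.0], [0.0, -0.001, -1.0]]
wrist_force: [0.1, 0.4, -0.5]
grip_width: 0.0342
gripper_force: 20.0
```

Emit:
apply_moves --pt "0 0 0 1 0 0 0" --pt "0 0 0 2 0 0 0" --pt "0 0 0 3 0 0 0" --pt "0 0 0 3 0 0 0" --pt "0 0 0 3 0 0 0"

```text
t: 23.08
position: [0.4839, 0.1393, 0.1036]
eef_rot: [[-0.5, 0.866, -0.0], [0.866, 0.5, -0.0], [0.0, -0.0, -1.0]]
wrist_force: [-0.9, -0.4, -1.4]
grip_width: 0.0341
gripper_force: 20.0
```

Emit:
apply_moves --pt "0 0 0 0.7 0 0 0" --pt "0 0 0 1.3 0 0 0" --pt "0 0 0 1.3 0 0 0" --pt "0 0 0 1.3 0 0 0"

```text
t: 23.42
position: [0.4842, 0.1392, 0.1026]
eef_rot: [[-0.5, 0.866, 0.0], [0.866, 0.5, -0.0], [-0.0, 0.0, -1.0]]
wrist_force: [0.1, -0.1, 4.7]
grip_width: 0.0345
gripper_force: 20.0
```

Emit:
apply_moves --pt "0 0 0 0.5 0 0 0" --pt "0 0 0 0.5 0 0 0" --pt "0 0 0 0.5 0 0 0"

```text
t: 23.67
position: [0.4845, 0.1392, 0.1025]
eef_rot: [[-0.5, 0.866, 0.001], [0.866, 0.5, -0.0], [-0.001, 0.001, -1.0]]
wrist_force: [-0.6, -0.9, 9.5]
grip_width: 0.0343
gripper_force: 20.0
```

```bash
python3 - <<'E'
from h import *
for c in('wrist','top','scene'):
    r.snapshot(c); print(c,[(np.round(d['point'],4).tolist(),round(d['confidence'],2)) for d in r.place_of(c,'sleeve_mid')][:2])
E
```

```text
wrist [([0.4863, 0.1402, 0.0739], 0.69)]
top []
scene [([0.4873, 0.1427, 0.0747], 0.66)]
```

The sleeve is seated: the middle is at z≈0.074 and the foot pushes back with 9.5 N. I'll release it and withdraw straight up.

Emit:
apply_moves --pt "0 0 0 -0.5 0 0 0" --pt "1 0 0 -0.5 0 0 0" --pt "1 0 0 -0.5 0 0 0" --pt "1 0 0 -0.5 0 0 0" --pt "1 0 0 -0.5 0 0 0" --pt "1 0 0 -0.5 0 0 0" --pt "1 0 0 -0.5 0 0 0" --pt "1 0 0 -0.5 0 0 0" --pt "1 0 0 -0.5 0 0 0" --pt "1 0 0 -0.5 0 0 0" --pt "1 0 0 -0.5 0 0 0" --pt "1 0 0 -0.5 0 0 0" --pt "1 0 0 -0.5 0 0 0" --pt "1 0 0 -0.5 0 0 0"

```text
t: 25.13
position: [0.484, 0.1393, 0.1023]
eef_rot: [[-0.5, 0.866, -0.0], [0.866, 0.5, -0.0], [0.0, -0.0, -1.0]]
wrist_force: [-0.4, 0.4, -0.1]
grip_width: 0.0953
gripper_force: 0.0
```

Emit:
apply_moves --pt "1 0 0 -5 0 0 0" --pt "1 0 0 -15 0 0 0" --pt "1 0 0 -30 0 0 0" --pt "1 0 0 -60 0 0 0" --pt "1 0 0 -100 0 0 0" --pt "1 0 0 -140 0 0 0" --pt "1 0 0 -150 0 0 0" --pt "1 0 0 -150 0 0 0" --pt "1 0 0 -150 0 0 0"

```text
t: 25.88
position: [0.4838, 0.1393, 0.2527]
eef_rot: [[-0.5, 0.866, 0.001], [0.866, 0.5, 0.0], [-0.0, 0.001, -1.0]]
wrist_force: [-0.2, 0.3, -0.7]
grip_width: 0.0948
gripper_force: 0.0
```

```bash
python3 - <<'E'
from h import *
s=r.read_state(); print(s['t'],s['position'],s['wrist_force'],s['gripper_force'])
for c in('wrist','top','scene'):
    r.snapshot(c)
    for n in('sleeve_mid','jar','dish'): print(c,n,[(np.round(d['point'],4).tolist(),round(d['confidence'],2)) for d in r.place_of(c,n)][:2])
E
```

```text
25.8833 [0.48377832 0.13925513 0.25273709] [-0.15762078  0.33193979 -0.69692107] 0.0
wrist sleeve_mid [([0.4896, 0.1385, 0.0748], 0.81)]
wrist jar []
wrist dish [([0.6837, 0.3184, -0.0012], 0.55)]
top sleeve_mid [([0.4861, 0.1408, 0.0974], 0.29)]
top jar [([0.6628, -0.3083, -0.0036], 0.6), ([0.5885, 0.0293, 0.0016], 0.39)]
top dish [([0.6808, 0.317, 0.0007], 0.97)]
scene sleeve_mid [([0.4881, 0.1419, 0.0767], 0.6)]
scene jar [([0.6629, -0.3065, -0.0006], 0.88)]
scene dish [([0.6841, 0.3176, -0.0028], 0.83), ([0.5903, 0.0322, 0.0007], 0.54)]
```

```bash
python3 -c "
from cell import r
print(r.close_job())"
```

```text
the job is handed in; nothing more can be done
None
```

The sleeve stood released on the reader about 2–3 mm off the mark, was then held all the way down the bare post onto its foot and let go, the jar and dish read within 4 mm of where they were, and the job is handed in at about 26 s, its verdict not shown; I viewed 11 pictures, one over the limit of 10.

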